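Set the card creaser four clicks from its stop and start it

TASK

Set the card creaser for this board: turn its blank black selector knob anticlockwise to the end stop, feeling for the stop without forcing it, then turn it clockwise exactly four clicks and let go of it. Then press the green start button right down and let it come back up, leaving the selector on its fourth click and the other things on the table and on the machine undisturbed.

Things in the scene. Friction and masses are not known exactly. Their poses are not given: they have to be found in the camera images.
- creaser: bench creaser for cardboard, fixed: grey housing 250 (x) x 380 (y) x 82 mm high; origin at the centre of its underside, z up, x towards its two steel rollers. Flat deck at z = 82 mm with the knob near left (y +), the button near right. Blue cheeks and rollers up to 143 mm high stand at x = 28 to 113 mm
- selector_top (a point): centre of the top face of the selector knob, on its upright axis (a point of the housing: it does not turn with the knob), at x -50, y 110, z 123 mm of the creaser. The knob is a blank, round, finely ribbed black cylinder, diameter 54 mm, gripping side 33 mm high (z 90 to 123 mm), no pointer or mark; anticlockwise from above leads to the end stop
- selector_foot (a point): where the knob's axis meets the deck (41 mm below its top). Detents 24 degrees apart, about 0.4 N m to leave one, fading to nothing half way, then it clicks over and pulls itself into the next: let go, it settles in the nearest. It starts two to five clicks clockwise of the first detent, which is at the end stop; 7 clicks is the far end. Rubber-covered: a 35 N grip holds it without slip
- roller (a joint): how far the front roller is off the back one, m: 0 in the first detent, 0.00002 more per click (8e-5 at the fourth), too fine for the sensors. Anticlockwise of the first detent is the cushioned end stop: no click, torque about 0.45 N m at 0.06 rad, 0.6 at 0.1, 0.9 at 0.16, 1.2 at 0.24 past it, where it is damaged; let go, it springs back to the first detent
- start_top (a point): centre of the top of the green start button (diameter 28 mm, in a grey collar 44 mm wide), at x -50, y -110 mm of the creaser, 22 mm above the deck
- start (a joint): travel of the start button, m: 0 up, 0.006 right down (5 N), sprung back
- honeycomb: bystander: small piece of cardboard honeycomb, about 50 x 38 x 24 mm, lying on the creaser's deck between knob and button; origin under its centre
- honeycomb_big: bystander: strip of cardboard honeycomb, about 99 x 57 x 24 mm, on the table; origin under its centre
- glue_gun: bystander: black glue gun lying on its side, about 230 x 130 x 34 mm; origin on the table under its barrel
- tube: bystander: cardboard tube standing on end, diameter 44 mm, 100 mm high; origin under its centre
- paint_jar: bystander: paint jar, diameter 60 mm, 75 mm high, blue cap; origin under its centre
- glue_bottle: bystander: white glue bottle, diameter 52 mm, 130 mm high, orange cap; origin under its centre
- scissors: bystander: scissors with yellow loops, about 170 x 70 x 10 mm, lying flat; origin on the table under the pivot

How it is judged:
By the outcome, as a careful person would: the job done as asked, in the order asked, and still so for the second after the job is handed in, with the robot touching nothing.
It also fails if it takes over 64 s, if anything falls off the work surface, if the arm or the gripper's body presses on something with over 40 N, if the wrist force passes 120 N, or if a joint passes its speed limit or range.

ROBOT

A 6-joint arm with a two-finger parallel gripper is mounted at the origin on the work surface. World frame = base frame: x ahead of the robot, y to its left, z up, the work surface at z = 0. Lengths are in m, angles in rad, forces in N, time in s.
With the tool pointing down it reaches from about 0.35 to 0.85 m from the base axis. Payload 8.1 kg.
Tool frame: the origin (TCP) lies at the very end of the fingers, on their centre line; the grasp point (between the pads) lies 19 mm behind it; z points along the fingers, y is the direction in which the jaws open and shut (so a half turn about z gives the same grasp; the last joint's range is limited). The gripper opens to 93 mm and grips with 3 to 60 N. Pads are 15 mm wide; open, the fingers measure 128 mm over their backs; the gripper's body (75 mm by 188 mm) begins 65 mm behind the grasp point.
Start: joints at [-0.085, 0.13, 1.488, -0, 1.523, -0.085], TCP at [0.6, 0, 0.219] pointing down, gripper open.
Joint ranges: [-2.96, 2.96], [-0.89, 2.26], [0.02, 2.5], [-1.34, 4.48], [0, 2.73], [-2.66, 2.66]. Speed limits (rad/s): [2.39, 2.39, 2.79, 3.14, 3.14, 3.14].

INTERFACE

Orientations are given as a rotation vector (axis times angle).
In Python, from plant import * gives the robot as it stands.
- The arm moves only by the tool apply_moves, never from a script. Its argument "commands" is one flat list of numbers, 7 for each row, row after row: the shift along the world's x, y, z in cm, then the turn, a rotation vector about the world's x, y, z in rad, then the finger opening in cm, from 0 to 9.3. A call has 1 to 8 rows; each row shifts and turns the pose as measured when the row begins; what a row does not reach is not made up. A row lasts 1/8 s, in which the tool goes at most 62.5 mm and 10.7 degrees, less where a joint would pass 70% of its speed; a pose out of reach is approached as far as the arm can. A call with a gripper value outside its range is refused whole. The fingers move at their own pace and stop on an object; "squeeze" is the grip in N (left out, the last holds). Time passes only in rows, so rows that do not move let the fingers close. It gives the time, the measured TCP pose, the force and the opening at its end, in the units of the state.
- read_state(): the state, without advancing time (a new reading comes with each control period).
- read_camera(name): name is "scene" or "side" or "wrist"; returns (picture, depth): 384x512x3 uint8, blue, green, red; 384x512 float32, m along the optical axis (not along the pixel's ray), 0 where there is no reading.
- camera_model(name): a dict with "intrinsics" (3x3 intrinsics, pixels), "R" (3x3) and "t" (3): a world point X has camera coordinates R X + t. Camera axes: x right, y down, z forward; pixel columns grow to the right and rows downward; lengths in m; the calibration is good to about 2 mm. A picture is of the moment at which its call begins: read the wrist's pose just before it. camera_model takes no time and is no camera call; for the wrist camera it gives the pose at the moment of the call.
- close_job(): hands the job in, once; it reports no verdict.
Trained networks look in the newest picture that a camera, given by its name, has taken for a name from the list of things; names that differ only in an ending like _2 or _b are one class to them, and where a whole thing is asked for, a point or a joint stands for the part that bears it (a point fixed in the world has none). Each returns a list of dicts, best first, with "conf" (0 to 1); they miss things now and then, are a little off and sometimes report something else, mostly with a low value. They report only what shows in the picture. A call takes as long as a camera call.
- find_in(query, camera): "point" ([x, y, z] in m, in the coordinates of the camera as it stood for that picture, good to about 4 mm: the middle of the surface that is visible of it).
- cut_out(query, camera): "mask" (384x512 bool, what is visible of it).
- spot_point(query, camera): "point" ([x, y, z] in m, in the coordinates of the camera as it stood for that picture, good to about 4 mm: a listed point, or the origin of a listed thing).
The state is a dict: "t": time; "q": joint angles; "dq": joint speeds; "joint_torque": joint torques, N m; "tool_pos": TCP position; "orientation": TCP orientation; "force": force on the tool from outside, world axes, zero at the start; "wrist_torque": the same for the moment, N m; "opening": finger opening in m.
Only numpy, scipy, OpenCV 4.12 (cv2) and the standard library are available. Lean on these libraries where they do the work, as an engineer would, in place of code of your own. Each camera call takes 0.05 s, during which the arm holds its last target. There are 200 camera calls.

## Working session

There is one attempt and no reset: what is moved stays moved. The work goes in short steps, Python scripts to look and compute and a tool call to move; the robot and the scene stay as the last step left them, time stands still between calls to the robot, and variables do not carry over. Pictures are saved under pics/ and viewed, about 8 in all and at most 12, crops included, and the job is handed in when it is done.

Besides the shell and the picture viewer there is one more tool, called after "Request:" in YAML: its name, and indented under it one key for each argument. apply_moves: Moves the arm, as the interface text tells. Its arguments: {"type":"object","properties":{"commands":{"type":"array"},"squeeze":{"type":"number"}},"required":["commands"]}

```bash
mkdir -p pics; ls; cat > h.py <<'E'
from plant import *
import numpy as np, cv2
def world(p,cam):
    m=camera_model(cam); return np.array(m["R"]).T@(np.array(p)-np.array(m["t"]))
def pts(q,cam,f=spot_point):
    return [(round(d["conf"],2),np.round(world(d["point"],cam),4).tolist()) for d in f(q,cam)[:2]]
E
python3 - <<'E'
from h import *
s=read_state(); print({k:np.round(v,3).tolist() for k,v in s.items()})
ims=[]
for c in("scene","side"):
    im,d=read_camera(c); ims.append(im)
    for q in("selector_top","selector_foot","start_top","creaser","honeycomb","glue_bottle","tube","paint_jar"): print(c,q,pts(q,c))
cv2.imwrite("pics/a.png",cv2.resize(np.hstack(ims),(800,300)))
E
```

```text
pics
{'t': 0.0, 'q': [-0.085, 0.131, 1.489, -0.0, 1.523, -0.085], 'dq': [0.0, -0.001, 0.0, 0.002, -0.002, -0.001], 'joint_torque': [-0.002, -55.985, -49.176, 0.077, 0.036, -0.0], 'tool_pos': [0.599, 0.0, 0.218], 'orientation': [-2.22, -2.22, 0.002], 'force': [0.012, 0.384, 0.076], 'wrist_torque': [0.009, -0.018, 0.019], 'opening': 0.093}
scene selector_top [(0.92, [0.5289, 0.1417, 0.1214]), (0.58, [0.514, 0.0378, 0.0829])]
scene selector_foot [(0.62, [0.5314, 0.145, 0.085])]
scene start_top [(0.58, [0.5125, -0.0774, 0.1057])]
scene creaser [(0.82, [0.5735, 0.0312, -0.0012])]
scene honeycomb [(0.68, [0.5122, 0.0367, 0.0797])]
scene glue_bottle [(0.67, [0.6013, -0.4125, -0.0013])]
scene tube [(0.69, [0.4838, 0.3481, -0.005])]
scene paint_jar [(0.68, [0.6093, 0.3464, -0.0028])]
side selector_top [(0.74, [0.5279, 0.1432, 0.1263])]
side selector_foot [(0.72, [0.533, 0.1443, 0.0859]), (0.3, [0.574, 0.0288, 0.0016])]
side start_top [(0.52, [0.5172, -0.0777, 0.1066])]
side creaser [(0.61, [0.574, 0.0295, -0.0007])]
side honeycomb [(0.74, [0.5147, 0.0356, 0.0814])]
side glue_bottle [(0.62, [0.6034, -0.4081, 0.0056]), (0.25, [0.5164, -0.0799, 0.1046])]
side tube [(0.97, [0.4951, 0.3433, 0.0016]), (0.33, [0.5094, 0.4736, 0.0034])]
side paint_jar [(0.6, [0.6117, 0.3485, 0.0]), (0.27, [0.5291, 0.1462, 0.129])]
```

View picture.

View pics/a.png

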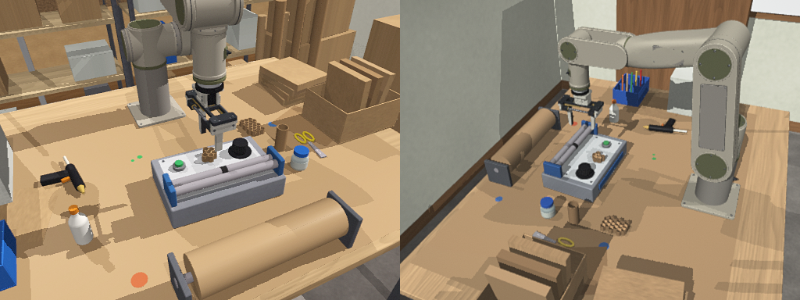

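Request:
apply_moves:
  commands: [-3.5, 4.8, 1, 0, 0, 0, 9.3, -3.5, 4.8, 1, 0, 0, 0, 9.3, 0, 4.5, 0, 0, 0, 0, 9.3, 0, 0, 0, 0, 0, 0, 9.3]

```text
t: 1.4
tool_pos: [0.5275, 0.1438, 0.2385]
orientation: [-2.223, -2.218, 0.0]
force: [-1.0, 0.2, -1.1]
opening: 0.0932
```

The scene half shows the black knob at about (240,147), the green button at (180,163) and the honeycomb between them at (209,154). This agrees with the network points, and nothing tall stands near the knob. The gripper is now over the knob, so next I check with the wrist camera.

```bash
python3 - <<'E'
from h import *
s=read_state(); print(s["tool_pos"],s["q"][5])
im,d=read_camera("wrist"); cv2.imwrite("pics/b.png",im)
for q in("selector_top","selector_foot","start_top","honeycomb"): print(q,pts(q,"wrist"))
ms=cut_out("selector_top","wrist")
if ms:
    m=camera_model("wrist"); K=np.array(m["intrinsics"]); R=np.array(m["R"]); t=np.array(m["t"])
    v,u=np.nonzero(ms[0]["mask"]&(d>0)); z=d[v,u]
    P=(np.linalg.inv(K)@np.vstack([u,v,np.ones_like(u)])*z).T
    W=(P-t)@R
    top=W[W[:,2]>0.118]; print(ms[0]["conf"],len(W),len(top),np.median(top[:,2]))
    (c,r)=cv2.minEnclosingCircle(top[:,:2].astype(np.float32)); print("circle",c,r, "mean",top.mean(0), np.percentile(top,[1,99],axis=0))
E
```

```text
[0.52746763 0.143779   0.2385014 ] 0.1741916033972247
selector_top [(0.69, [0.5261, 0.139, 0.1258])]
selector_foot []
start_top [(0.3, [0.6079, 0.3455, 0.009])]
honeycomb [(0.66, [0.5139, 0.0287, 0.0794])]
0.62 42227 12280 0.13076392323835884
circle (0.619788408279419, 0.091276153922081) 0.13329975306987762 mean [0.62399963 0.13242839 0.13439072] [[ 0.50772104 -0.02798534  0.11901793]
 [ 0.6881754   0.20548376  0.33994779]]
```

View pics/b.png

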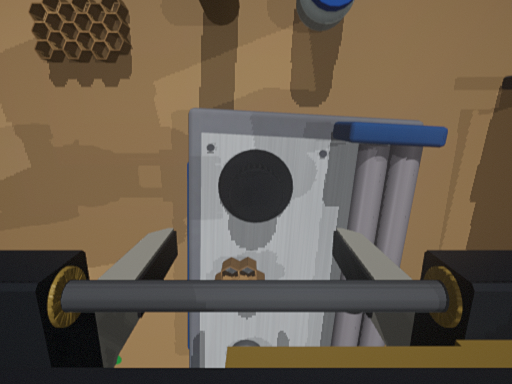

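The wrist view shows the knob top at about (256,186), radius about 37 px, with free deck on both jaw sides; the mask returned was the whole creaser. I fit the dark disc directly.

```bash
python3 - <<'E'
from h import *
im=cv2.imread("pics/b.png"); m=camera_model("wrist"); K=np.array(m["intrinsics"]); R=np.array(m["R"]); t=np.array(m["t"])
g=(im.max(2)<50).astype(np.uint8); g[:130]=0; g[235:]=0; g[:,:200]=0; g[:,310:]=0
n,l,st,c=cv2.connectedComponentsWithStats(g); i=1+np.argmax(st[1:,4])
print(st[i],c[i],"cam",-R.T@t)
def W(u,v,z):
    r=R.T@np.linalg.inv(K)@[u,v,1]; o=-R.T@t; return o+r*(z-o[2])/r[2]
x,y,w,h,a=st[i]
for z in(.123,): print(W(x+w/2,y+h/2,z),W(x,y+h/2,z),W(x+w,y+h/2,z),W(x+w/2,y,z),W(x+w/2,y+h,z))
# left deck edge yaw
print(W(189,150,.082),W(189,230,.082))
E
```

```text
[ 219  150   73   72 4108] [255.01119766 185.73563778] cam [0.52898993 0.20954592 0.40538629]
[0.52934495 0.14808465 0.123     ] [0.49409211 0.14834681 0.123     ] [0.56459176 0.14782252 0.123     ] [0.52957547 0.18254863 0.123     ] [0.52909947 0.11138443 0.123     ]
[0.45834365 0.17916519 0.082     ] [0.45255366 0.08797999 0.082     ]
```

```bash
python3 - <<'E'
from h import *
m=camera_model("wrist"); K=np.array(m["intrinsics"]); R=np.array(m["R"]); t=np.array(m["t"])
im,d=read_camera("wrist")
v,u=np.mgrid[140:240,205:305]; v=v.ravel();u=u.ravel(); z=d[v,u]
W=((np.linalg.inv(K)@np.vstack([u,v,np.ones_like(u)])*z).T-t)@R
k=(z>0)&(np.hypot(W[:,0]-.529,W[:,1]-.142)<.05)
print(np.histogram(W[k,2],bins=np.arange(.074,.136,.004)))
top=W[k&(W[:,2]>.113)&(W[:,2]<.133)]
print(len(top),top.mean(0),np.percentile(top,[1,50,99],axis=0),cv2.minEnclosingCircle(top[:,:2].astype(np.float32)))
p=cv2.resize(im[120:250,190:330],None,fx=4,fy=4,interpolation=cv2.INTER_CUBIC); cv2.imwrite("pics/c.png",np.clip(p.astype(int)*3,0,255).astype(np.uint8))
E
```

```text
(array([   0,    8, 2001, 1841,    0,   13,   19,   18,   31,   20,   23,
         93, 2257,   14,    0]), array([0.074, 0.078, 0.082, 0.086, 0.09 , 0.094, 0.098, 0.102, 0.106,
       0.11 , 0.114, 0.118, 0.122, 0.126, 0.13 , 0.134]))
2393 [0.52832089 0.14488269 0.12400298] [[0.50315833 0.11897325 0.1174462 ]
 [0.5280634  0.14523873 0.12425154]
 [0.55331995 0.16947604 0.12583696]] ((0.5284583568572998, 0.1432429403066635), 0.027634259313344955)
```

View pics/c.png

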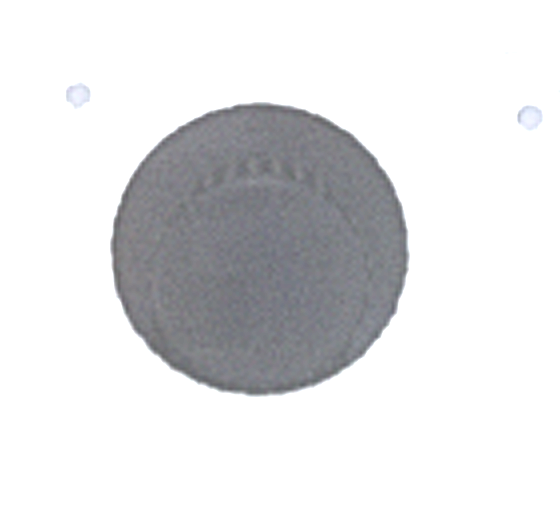

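Request:
apply_moves:
  commands: [0.1, 0, -5, 0, 0, 0, 9.3, 0, 0, -5, 0, 0, 0, 9.3, 0, 0, -2, 0, 0, 0, 9.3, 0, 0, 0, 0, 0, 0, 9.3]
  squeeze: 8

```text
t: 2.25
tool_pos: [0.5305, 0.1366, 0.1157]
orientation: [2.235, 2.207, 0.001]
force: [-0.4, 0.2, -0.4]
opening: 0.0926
```

```bash
python3 - <<'E'
from h import *
s=read_state(); print({k:np.round(s[k],4).tolist() for k in("t","q","tool_pos","force","wrist_torque")})
E
```

```text
{'t': 2.25, 'q': [0.1588, 0.0623, 1.7522, -0.0004, 1.3264, 0.1718], 'tool_pos': [0.5305, 0.1366, 0.1157], 'force': [-0.3812, 0.1539, -0.355], 'wrist_torque': [0.069, -0.0196, -0.0066]}
```

Request:
apply_moves:
  commands: [-0.2, 0.8, 0, 0, 0, 0, 9.3, 0, 0, -2, 0, 0, 0, 9.3, 0, 0, 0, 0, 0, 0, 9.3]

```text
t: 2.62
tool_pos: [0.5303, 0.145, 0.0973]
orientation: [2.235, 2.204, 0.006]
force: [-0.3, 0.1, 0.7]
opening: 0.0931
```

Request:
apply_moves:
  commands: [-0.2, -0.1, 0, 0, 0, 0, 9.3, 0, 0, 0, 0, 0, 0, 5, 0, 0, 0, 0, 0, 0, 5, 0, 0, 0, 0, 0, 0, 5, 0, 0, 0, 0, 0, 0, 5, 0, 0, 0, 0, 0, 0, 5]
  squeeze: 8

```text
t: 3.38
tool_pos: [0.5283, 0.1442, 0.099]
orientation: [2.234, 2.204, 0.007]
force: [-5.8, -0.2, 3.7]
opening: 0.0536
```

```bash
cat > st.py <<'E'
from h import *
from scipy.spatial.transform import Rotation as Ro
s=read_state(); R=Ro.from_rotvec(s["orientation"]).as_matrix()
print("t %.2f pos %s F %s T %s open %.4f q6 %.3f yaw %.4f (jaw dir from x, rad)"%(s["t"],np.round(s["tool_pos"],4),np.round(s["force"],1),np.round(s["wrist_torque"],3),s["opening"],s["q"][5],np.arctan2(R[1,1],R[0,1])))
E
python3 st.py
```

```text
t 3.38 pos [0.5283 0.1442 0.099 ] F [-5.8 -0.2  3.7] T [5.100e-02 1.003e+00 1.000e-03] open 0.0536 q6 0.186 yaw -0.0137 (jaw dir from x, rad)
```

Request:
apply_moves:
  commands: [-0.1, 0, -0.1, 0, 0, 0, 5, 0, 0, 0, 0, 0, 0, 5, 0, 0, 0, 0, 0, 0, 5]
  squeeze: 45

```text
t: 3.75
tool_pos: [0.5282, 0.1442, 0.099]
orientation: [2.233, 2.203, 0.009]
force: [-0.6, -0.7, 0.4]
opening: 0.053
```

```bash
python3 st.py
```

```text
t 3.75 pos [0.5282 0.1442 0.099 ] F [-0.6 -0.7  0.4] T [-0.009  0.336  0.089] open 0.0530 q6 0.187 yaw -0.0134 (jaw dir from x, rad)
```

Request:
apply_moves:
  commands: [0, 0, 0, 0, 0, 0.1, 5, 0, 0, 0, 0, 0, 0.1, 5]

```text
t: 4.0
tool_pos: [0.5283, 0.1442, 0.099]
orientation: [1.997, 2.42, 0.01]
force: [0.8, -0.1, 0.6]
opening: 0.0535
```

```bash
python3 st.py
```

```text
t 4.00 pos [0.5283 0.1442 0.099 ] F [ 0.8 -0.1  0.6] T [-0.048  0.212 -0.096] open 0.0535 q6 -0.019 yaw 0.1908 (jaw dir from x, rad)
```

Request:
apply_moves:
  commands: [0, 0, 0, 0, 0, 0.1, 5, 0, 0, 0, 0, 0, 0.1, 5]

```text
t: 4.25
tool_pos: [0.5284, 0.1443, 0.099]
orientation: [1.737, 2.614, 0.01]
force: [0.7, 0.8, 0.4]
opening: 0.0532
```

```bash
python3 st.py
```

```text
t 4.25 pos [0.5284 0.1443 0.099 ] F [0.7 0.8 0.4] T [-0.081  0.369  0.222] open 0.0532 q6 -0.228 yaw 0.3978 (jaw dir from x, rad)
```

Request:
apply_moves:
  commands: [0, 0, 0, 0, 0, 0.08, 5]

```text
t: 4.38
tool_pos: [0.5283, 0.1443, 0.099]
orientation: [1.628, 2.684, 0.01]
force: [0.6, 0.2, 1.9]
opening: 0.0531
```

```bash
python3 st.py
```

```text
t 4.38 pos [0.5283 0.1443 0.099 ] F [0.6 0.2 1.9] T [-0.122  0.307 -0.321] open 0.0531 q6 -0.311 yaw 0.4804 (jaw dir from x, rad)
```

Request:
apply_moves:
  commands: [0, 0, 0, 0, 0, 0.1, 5, 0, 0, 0, 0, 0, 0.1, 5]

```text
t: 4.62
tool_pos: [0.5285, 0.1443, 0.099]
orientation: [1.344, 2.838, 0.011]
force: [-0.1, -0.0, 0.6]
opening: 0.0533
```

```bash
python3 st.py
```

```text
t 4.62 pos [0.5285 0.1443 0.099 ] F [-0.1 -0.   0.6] T [-0.167  0.16   0.077] open 0.0533 q6 -0.518 yaw 0.6864 (jaw dir from x, rad)
```

Request:
apply_moves:
  commands: [0, 0, 0, 0, 0, 0.1, 5]

```text
t: 4.75
tool_pos: [0.5285, 0.1443, 0.099]
orientation: [1.195, 2.904, 0.011]
force: [0.7, 0.8, 1.0]
opening: 0.0532
```

```bash
python3 st.py
```

```text
t 4.75 pos [0.5285 0.1443 0.099 ] F [0.7 0.8 1. ] T [-0.224  0.086  0.251] open 0.0532 q6 -0.622 yaw 0.7901 (jaw dir from x, rad)
```

Request:
apply_moves:
  commands: [0, 0, 0, 0, 0, 0.08, 5]

```text
t: 4.88
tool_pos: [0.5284, 0.1444, 0.099]
orientation: [1.074, 2.951, 0.011]
force: [-0.2, 0.1, 1.5]
opening: 0.0531
```

```bash
python3 st.py
```

```text
t 4.88 pos [0.5284 0.1444 0.099 ] F [-0.2  0.1  1.5] T [-0.122  0.214 -0.392] open 0.0531 q6 -0.705 yaw 0.8728 (jaw dir from x, rad)
```

Request:
apply_moves:
  commands: [0, 0, 0, 0, 0, 0.06, 5]

```text
t: 5.0
tool_pos: [0.5284, 0.1444, 0.099]
orientation: [0.982, 2.983, 0.011]
force: [1.2, -0.6, 1.6]
opening: 0.0533
```

```bash
python3 st.py
```

```text
t 5.00 pos [0.5284 0.1444 0.099 ] F [ 1.2 -0.6  1.6] T [-0.204  0.08  -0.218] open 0.0533 q6 -0.768 yaw 0.9348 (jaw dir from x, rad)
```

Request:
apply_moves:
  commands: [0, 0, 0, 0, 0, 0.04, 5]

```text
t: 5.12
tool_pos: [0.5285, 0.1444, 0.099]
orientation: [0.92, 3.003, 0.011]
force: [0.2, -0.0, 1.1]
opening: 0.0529
```

```bash
python3 st.py
```

```text
t 5.12 pos [0.5285 0.1444 0.099 ] F [ 0.2 -0.   1.1] T [-0.154  0.085 -0.178] open 0.0529 q6 -0.809 yaw 0.9764 (jaw dir from x, rad)
```

Request:
apply_moves:
  commands: [0, 0, 0, 0, 0, 0.11, 5, 0, 0, 0, 0, 0, 0.11, 5]

```text
t: 5.38
tool_pos: [0.5286, 0.1445, 0.099]
orientation: [-0.575, -3.088, -0.011]
force: [0.1, 0.3, 0.3]
opening: 0.0535
```

```bash
python3 st.py
```

```text
t 5.38 pos [0.5286 0.1445 0.099 ] F [0.1 0.3 0.3] T [-0.292  0.006  0.234] open 0.0535 q6 -1.036 yaw 1.2028 (jaw dir from x, rad)
```

Request:
apply_moves:
  commands: [0, 0, 0, 0, 0, 0.1, 5]

```text
t: 5.5
tool_pos: [0.5285, 0.1445, 0.099]
orientation: [-0.414, -3.113, -0.011]
force: [-0.1, 0.4, 1.1]
opening: 0.053
```

```bash
python3 st.py
```

```text
t 5.50 pos [0.5285 0.1445 0.099 ] F [-0.1  0.4  1.1] T [-0.234  0.094 -0.465] open 0.0530 q6 -1.139 yaw 1.3061 (jaw dir from x, rad)
```

Request:
apply_moves:
  commands: [0, 0, 0, 0, 0, 0.06, 5]

```text
t: 5.62
tool_pos: [0.5286, 0.1444, 0.099]
orientation: [-0.318, -3.125, -0.011]
force: [-0.4, -0.2, 0.9]
opening: 0.0531
```

```bash
python3 st.py
```

```text
t 5.62 pos [0.5286 0.1444 0.099 ] F [-0.4 -0.2  0.9] T [-0.264 -0.12  -0.738] open 0.0531 q6 -1.201 yaw 1.3680 (jaw dir from x, rad)
```

The stop is felt: 0.74 N m, still rising, at yaw 1.368, which puts the first detent at about yaw 1.243. Four clicks clockwise is then yaw about -0.433.

Request:
apply_moves:
  commands: [0, 0, 0, 0, 0, -0.1, 5, 0, 0, 0, 0, 0, -0.1, 5, 0, 0, 0, 0, 0, -0.1, 5, 0, 0, 0, 0, 0, -0.1, 5]

```text
t: 6.12
tool_pos: [0.5285, 0.1444, 0.099]
orientation: [0.948, 2.995, 0.01]
force: [-0.6, -0.0, 1.6]
opening: 0.0533
```

```bash
python3 st.py
```

```text
t 6.12 pos [0.5285 0.1444 0.099 ] F [-0.6 -0.   1.6] T [-0.185  0.13  -0.133] open 0.0533 q6 -0.790 yaw 0.9576 (jaw dir from x, rad)
```

Request:
apply_moves:
  commands: [0, 0, 0, 0, 0, -0.1, 5, 0, 0, 0, 0, 0, -0.1, 5, 0, 0, 0, 0, 0, -0.1, 5, 0, 0, 0, 0, 0, -0.1, 5]

```text
t: 6.62
tool_pos: [0.5284, 0.1443, 0.099]
orientation: [1.542, 2.736, 0.009]
force: [-1.0, 1.0, 0.5]
opening: 0.0531
```

```bash
python3 st.py
```

```text
t 6.62 pos [0.5284 0.1443 0.099 ] F [-1.   1.   0.5] T [-0.119  0.149 -0.027] open 0.0531 q6 -0.375 yaw 0.5443 (jaw dir from x, rad)
```

Request:
apply_moves:
  commands: [0, 0, 0, 0, 0, -0.1, 5, 0, 0, 0, 0, 0, -0.1, 5, 0, 0, 0, 0, 0, -0.1, 5, 0, 0, 0, 0, 0, -0.1, 5]

```text
t: 7.12
tool_pos: [0.5283, 0.1442, 0.099]
orientation: [2.07, 2.36, 0.007]
force: [-0.6, -0.1, 2.2]
opening: 0.0532
```

```bash
python3 st.py
```

```text
t 7.12 pos [0.5283 0.1442 0.099 ] F [-0.6 -0.1  2.2] T [-0.058  0.154 -0.089] open 0.0532 q6 0.041 yaw 0.1310 (jaw dir from x, rad)
```

Request:
apply_moves:
  commands: [0, 0, 0, 0, 0, -0.1, 5, 0, 0, 0, 0, 0, -0.1, 5, 0, 0, 0, 0, 0, -0.1, 5]

```text
t: 7.5
tool_pos: [0.5282, 0.1442, 0.099]
orientation: [2.409, 2.012, 0.006]
force: [-1.0, 0.5, 2.2]
opening: 0.0533
```

```bash
python3 st.py
```

```text
t 7.50 pos [0.5282 0.1442 0.099 ] F [-1.   0.5  2.2] T [-0.032  0.189  0.16 ] open 0.0533 q6 0.352 yaw -0.1790 (jaw dir from x, rad)
```

Request:
apply_moves:
  commands: [0, 0, 0, 0, 0, -0.1, 5, 0, 0, 0, 0, 0, -0.1, 5, 0, 0, 0, 0, 0, -0.04, 5]

```text
t: 7.88
tool_pos: [0.5281, 0.1442, 0.099]
orientation: [2.64, 1.696, 0.005]
force: [0.1, -0.7, 1.0]
opening: 0.0531
```

```bash
python3 st.py
```

```text
t 7.88 pos [0.5281 0.1442 0.099 ] F [ 0.1 -0.7  1. ] T [-0.111 -0.093  0.12 ] open 0.0531 q6 0.603 yaw -0.4286 (jaw dir from x, rad)
```

Request:
apply_moves:
  commands: [0, 0, 0, 0, 0, 0, 9, 0, 0, 0, 0, 0, 0, 9, 0, 0, 0, 0, 0, 0, 9, 0, 0, 0, 0, 0, 0, 9, 0, 0, 2, 0, 0, 0, 9, 0, 0, 4, 0, 0, 0, 9, 0, 0, 4, 0, 0, 0, 9, 0, 0, 0, 0, 0, 0, 9]

```text
t: 8.88
tool_pos: [0.5267, 0.144, 0.2005]
orientation: [2.639, 1.701, 0.001]
force: [0.4, -0.2, 0.1]
opening: 0.0902
```

```bash
python3 - <<'E'
from h import *
exec(open("st.py").read())
im,d=read_camera("scene")
print(pts("start_top","scene"),pts("start_top","scene",find_in),pts("honeycomb","scene"))
ms=cut_out("start_top","scene"); print([(round(x["conf"],2),int(x["mask"].sum())) for x in ms])
hsv=cv2.cvtColor(im,cv2.COLOR_BGR2HSV); g=cv2.inRange(hsv,(45,90,40),(85,255,255))
n,l,st,c=cv2.connectedComponentsWithStats(g); m=camera_model("scene"); K=np.array(m["intrinsics"]);R=np.array(m["R"]);t=np.array(m["t"]);o=-R.T@t
for i in range(1,n):
    if st[i,4]>30:
        r=R.T@np.linalg.inv(K)@[*c[i],1]; print(st[i],c[i],o+r*(.100-o[2])/r[2])
E
```

```text
t 8.88 pos [0.5267 0.144  0.2005] F [ 0.4 -0.2  0.1] T [0.021 0.002 0.009] open 0.0902 q6 0.600 yaw -0.4254 (jaw dir from x, rad)
[(0.57, [0.517, -0.0783, 0.1018]), (0.24, [0.3302, -0.4037, -0.0035])] [(0.43, [0.524, -0.0787, 0.1026])] [(0.78, [0.5142, 0.0377, 0.0785])]
[(0.53, 90), (0.31, 1138)]
[224 205  11   9  79] [228.60759494 208.96202532] [ 0.52043338 -0.07684655  0.1       ]
```

Request:
apply_moves:
  commands: [-0.2, -5.5, 0, 0, 0, 0.12, 0, -0.3, -5.5, 0, 0, 0, 0.12, 0, -0.3, -5.5, 0, 0, 0, 0.12, 0, -0.3, -5.2, 0, 0, 0, 0, 0, 0, 0, 0, 0, 0, 0, 0, 0, 0, 0, 0, 0, 0, 0, 0, 0, 0, 0, 0, 0, 0]
  squeeze: 10

```text
t: 10.0
tool_pos: [0.5068, -0.0771, 0.1859]
orientation: [-2.269, -2.157, 0.026]
force: [-0.0, 0.5, -0.5]
opening: 0.0248
```

```bash
python3 - <<'E'
from h import *
exec(open("st.py").read())
im,d=read_camera("wrist"); cv2.imwrite("pics/d.png",im)
print(pts("start_top","wrist"))
hsv=cv2.cvtColor(im,cv2.COLOR_BGR2HSV); g=cv2.inRange(hsv,(45,90,40),(85,255,255))
n,l,st,c=cv2.connectedComponentsWithStats(g); m=camera_model("wrist"); K=np.array(m["intrinsics"]);R=np.array(m["R"]);t=np.array(m["t"]);o=-R.T@t
for i in range(1,n):
    if st[i,4]>30:
        r=R.T@np.linalg.inv(K)@[*c[i],1]; u,v=c[i].astype(int); print(st[i],c[i],o+r*(.103-o[2])/r[2],"depth pt",o+r*d[v,u])
E
```

```text
t 10.00 pos [ 0.5068 -0.0771  0.1859] F [-0.   0.5 -0.5] T [-0.008 -0.026 -0.042] open 0.0248 q6 -0.193 yaw -0.0507 (jaw dir from x, rad)
[(0.59, [0.516, -0.0765, 0.1044])]
[252 184  31  33 779] [266.48652118 200.01668806] [ 0.51608851 -0.0750217   0.103     ] depth pt [ 0.51606722 -0.0744591   0.1050641 ]
[ 93 244  15  14 129] [ 99.        249.9379845] [ 0.36087709 -0.11549264  0.103     ] depth pt [ 0.29931289 -0.15930997  0.00213   ]
```

View pics/d.png

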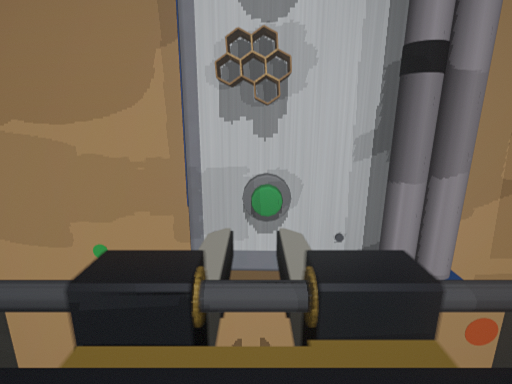

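The wrist view shows the green button at (266,200) in its collar, the honeycomb in place at (253,65) and clear deck around both. The button works out at (0.516, -0.0755, 0.104). I finish closing the fingers and come down over it.

Request:
apply_moves:
  commands: [0.9, 0.1, 0, 0, 0, 0, 0, 0, 0, 0, 0, 0, 0, 0, 0, 0, 0, 0, 0, 0, 0, 0, 0, -3.5, 0, 0, 0, 0, 0, 0, -3, 0, 0, 0, 0, 0, 0, 0, 0, 0, 0, 0]

```text
t: 10.85
tool_pos: [0.5178, -0.074, 0.1209]
orientation: [-2.267, -2.163, 0.023]
force: [-0.5, 0.4, -0.3]
opening: 0.0002
```

```bash
python3 st.py
```

```text
t 10.85 pos [ 0.5178 -0.074   0.1209] F [-0.5  0.4 -0.3] T [-0.01  -0.017 -0.001] open 0.0002 q6 -0.186 yaw -0.0467 (jaw dir from x, rad)
```

Request:
apply_moves:
  commands: [-0.2, -0.15, -1.0, 0, 0, 0, 0, 0, 0, -0.6, 0, 0, 0, 0, 0, 0, 0, 0, 0, 0, 0]

```text
t: 11.22
tool_pos: [0.5173, -0.076, 0.107]
orientation: [-2.269, -2.166, 0.02]
force: [0.3, -0.2, 0.8]
opening: 0.0006
```

```bash
python3 st.py
```

```text
t 11.22 pos [ 0.5173 -0.076   0.107 ] F [ 0.3 -0.2  0.8] T [-0.035 -0.006  0.032] open 0.0006 q6 -0.189 yaw -0.0467 (jaw dir from x, rad)
```

Request:
apply_moves:
  commands: [0, 0, -0.3, 0, 0, 0, 0, 0, 0, 0, 0, 0, 0, 0]

```text
t: 11.48
tool_pos: [0.5181, -0.0762, 0.1049]
orientation: [-2.27, -2.167, 0.018]
force: [0.7, -0.8, 0.1]
opening: 0.0006
```

```bash
python3 st.py
```

```text
t 11.47 pos [ 0.5181 -0.0762  0.1049] F [ 0.7 -0.8  0.1] T [-0.031 -0.02   0.01 ] open 0.0006 q6 -0.189 yaw -0.0468 (jaw dir from x, rad)
```

Request:
apply_moves:
  commands: [-0.2, 0, -0.3, 0, 0, 0, 0, 0, 0, -0.2, 0, 0, 0, 0]

```text
t: 11.72
tool_pos: [0.5168, -0.0764, 0.1008]
orientation: [-2.271, -2.168, 0.017]
force: [-2.3, 0.5, 3.4]
opening: 0.0005
```

Request:
apply_moves:
  commands: [0, 0, -0.2, 0, 0, 0, 0]

```text
t: 11.85
tool_pos: [0.5168, -0.0764, 0.0989]
orientation: [-2.271, -2.168, 0.017]
force: [-1.3, -0.2, 4.5]
opening: 0.0003
```

Request:
apply_moves:
  commands: [0, 0, -0.2, 0, 0, 0, 0]

```text
t: 11.98
tool_pos: [0.517, -0.0764, 0.098]
orientation: [-2.272, -2.168, 0.017]
force: [-9.8, 2.0, 21.5]
opening: 0.0007
```

Request:
apply_moves:
  commands: [0, 0, -0.05, 0, 0, 0, 0]

```text
t: 12.1
tool_pos: [0.5169, -0.0764, 0.0983]
orientation: [-2.271, -2.168, 0.017]
force: [-4.2, 1.3, 8.4]
opening: 0.0005
```

Request:
apply_moves:
  commands: [0, 0, 1, 0, 0, 0, 0, 0, 0, 4, 0, 0, 0, 0, 0, 0, 5, 0, 0, 0, 0, 0, 0, 5, 0, 0, 0, 0, -4, 0, 5, 0, 0, 0, 0, -4, 0, 5, 0, 0, 0, 0, 0, 0, 0, 0, 0, 0, 0]

```text
t: 12.98
tool_pos: [0.4349, -0.0756, 0.351]
orientation: [-2.269, -2.166, 0.02]
force: [0.2, -0.7, -0.3]
opening: 0.0006
```

```bash
python3 - <<'E'
from h import *
exec(open("st.py").read())
a,_=read_camera("scene"); b,_=read_camera("side")
for c in("scene","side"):
  for q in("start_top","honeycomb","selector_top"): print(c,q,pts(q,c))
cv2.imwrite("pics/e.png",np.vstack([cv2.resize(a[120:300,150:420],(780,520))])); cv2.imwrite("pics/f.png",b)
E
```

```text
t 12.97 pos [ 0.4349 -0.0756  0.351 ] F [ 0.2 -0.7 -0.3] T [0.017 0.029 0.011] open 0.0006 q6 -0.236 yaw -0.0464 (jaw dir from x, rad)
scene start_top [(0.41, [0.5175, -0.0765, 0.1032])]
scene honeycomb [(0.81, [0.5127, 0.0368, 0.0808])]
scene selector_top [(0.74, [0.5287, 0.1391, 0.1212])]
side start_top [(0.53, [0.5172, -0.08, 0.1062])]
side honeycomb [(0.53, [0.5115, 0.0387, 0.0866])]
side selector_top [(0.66, [0.5306, 0.1441, 0.1252])]
```

View pics/e.png

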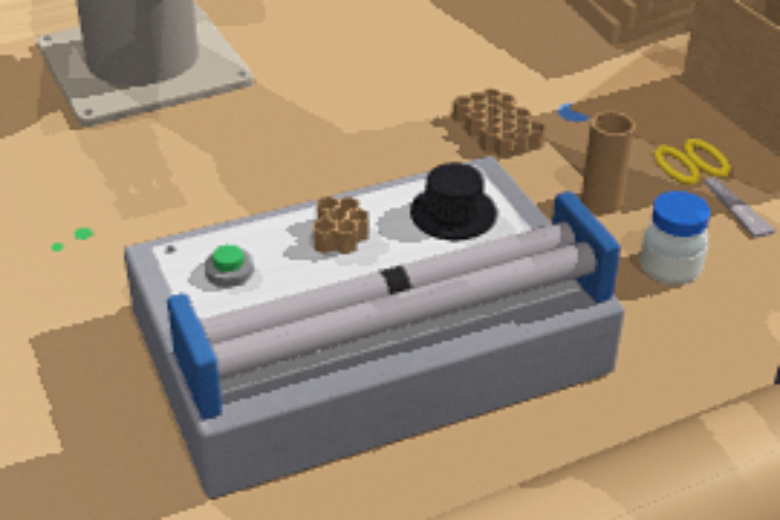

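```bash
python3 -c "
from plant import *
print(close_job())"
```

```text
the job is handed in; nothing more can be done
None
```

The selector was turned to its end stop and then four clicks clockwise and let go. The start button was then pressed right down and came back up. I handed the job in at about 13 s of the 64 s allowed.

- **End stop:** I gripped the knob at 45 N and turned it anticlockwise. After three clicks the torque kept rising instead of fading, to 0.74 N m at about 0.13 rad past the first detent. That is well short of the damage point at 0.24 rad.
- **Fourth click:** I then turned it clockwise to a tool angle of -0.429 rad; the fourth detent was computed at -0.433. Torque readings just before half way into the fourth click and at the end fitted that position, and I saw no sign of slip. The knob carries no mark, so this rests on angle and torque only and was not seen in a picture.
- **Start button:** The tip went down to z = 98 mm, which is 6 mm below the button's top. The force was 4.5 N near the bottom and jumped to 21.5 N at the stop.
- **Last picture:** The button was up again at z of about 104 mm. The honeycomb on the deck was where it started to within about 4 mm, roughly the networks' accuracy. The big honeycomb, tube, jar and scissors looked undisturbed. The glue gun and glue bottle were outside the crop I viewed, but the arm never went near them.

The first wrist-camera check of the knob centre disagreed with its size, because it had caught the knob's wide foot. The depth fit corrected that, and side forces during the turn stayed under about 2 N.

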